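Close the solvent bottle vents in order

TASK

Close the vents of the solvent bottles in the tray: with the fingertips, press the plug knob on top of the yellow-capped bottle fully home, then the red one, then the blue one, in that order and gently. Leave the white bottle's plug out, do not lift, shift or tip any bottle, and do not disturb the flask, vial box or wrench.

Things in the scene. Friction and masses are not known exactly. Their poses are not given: they have to be found in the camera images.
- tray: Fixed grey open tray, 240 x 240 mm outside, 30 mm high, walls 5 mm, floor 5 mm, a divider each way making four compartments of about 112 mm; its x axis points roughly away from the robot. Origin: centre of the underside. The four bottles stand in it in any arrangement.
- yellow_bottle: Closed clear glass bottle with a yellow screw cap, loose, standing upright in one compartment of the tray; body radius 34 mm, cap radius 21 mm, top of the cap 145 mm above the origin. Origin: centre of the underside; z up along the bottle. 0.2 to 0.6 kg.
- yellow_top (a point): Centre of the flat top face of the yellow vent plug's knob (round yellow knob, 26 mm across, 8 mm thick, on a 10 mm white stem, on the bottle's axis above the cap). 170 mm above the bottle's origin with the plug fully out, 158 mm when it is home (about 5 mm of stem still shows); moves down with the plug.
- yellow_plug (a joint): Travel of the yellow vent plug straight down into its cap, in m: 0 = fully out (up), 0.012 = fully home against its stop. Starts between 0 and 0.002. Slides stiffly, about 2.5 N plus some drag when pushed faster, and stays where it is left. The knob is springy on its stem: with the plug home it begins to yield at 4.5 N and gives 4 mm more up to 16 N.
- red_bottle: Closed amber glass bottle with a red screw cap, loose, standing upright in one compartment of the tray; body radius 34 mm, cap radius 21 mm, top of the cap 145 mm above the origin. Origin: centre of the underside; z up along the bottle. 0.2 to 0.6 kg.
- red_top (a point): Centre of the flat top face of the red vent plug's knob (round red knob, 26 mm across, 8 mm thick, on a 10 mm white stem, on the bottle's axis above the cap). 170 mm above the bottle's origin with the plug fully out, 158 mm when it is home (about 5 mm of stem still shows); moves down with the plug.
- red_plug (a joint): Travel of the red vent plug straight down into its cap, in m: 0 = fully out (up), 0.012 = fully home against its stop. Starts between 0 and 0.002. Slides stiffly, about 2.5 N plus some drag when pushed faster, and stays where it is left. The knob is springy on its stem: with the plug home it begins to yield at 4.5 N and gives 4 mm more up to 16 N.
- blue_bottle: Closed clear glass bottle with a blue screw cap, loose, standing upright in one compartment of the tray, a smaller bottle; body radius 28 mm, cap radius 21 mm, top of the cap 120 mm above the origin. Origin: centre of the underside; z up along the bottle. 0.2 to 0.6 kg.
- blue_top (a point): Centre of the flat top face of the blue vent plug's knob (round blue knob, 26 mm across, 8 mm thick, on a 10 mm white stem, on the bottle's axis above the cap). 145 mm above the bottle's origin with the plug fully out, 133 mm when it is home (about 5 mm of stem still shows); moves down with the plug.
- blue_plug (a joint): Travel of the blue vent plug straight down into its cap, in m: 0 = fully out (up), 0.012 = fully home against its stop. Starts between 0 and 0.002. Slides stiffly, about 2.5 N plus some drag when pushed faster, and stays where it is left. The knob is springy on its stem: with the plug home it begins to yield at 4.5 N and gives 4 mm more up to 16 N.
- white_bottle: Closed amber glass bottle with a white screw cap, loose, standing upright in one compartment of the tray; body radius 34 mm, cap radius 21 mm, top of the cap 145 mm above the origin. Origin: centre of the underside; z up along the bottle. 0.2 to 0.6 kg.
- white_top (a point): Centre of the flat top face of the white vent plug's knob (round white knob, 26 mm across, 8 mm thick, on a 10 mm white stem, on the bottle's axis above the cap). 170 mm above the bottle's origin with the plug fully out, 158 mm when it is home (about 5 mm of stem still shows); moves down with the plug.
- white_plug (a joint): Travel of the white vent plug straight down into its cap, in m: 0 = fully out (up), 0.012 = fully home against its stop. Starts between 0 and 0.002. Slides stiffly, about 2.5 N plus some drag when pushed faster, and stays where it is left. The knob is springy on its stem: with the plug home it begins to yield at 4.5 N and gives 4 mm more up to 16 N.
- flask: Clear conical flask, loose bystander on the bench beside the tray's +y side: base radius 32 mm, 80 mm high. Origin: centre of the underside.
- vial_box: White box with vial caps on top, loose bystander beside the tray's -y side: 75 x 110 x 39 mm high. Origin: centre of the underside.
- wrench: Small steel wrench, 130 mm long, lying flat on the bench between the tray and the robot, loose bystander. Origin: its underside, at mid-length.

How it is judged:
By the outcome, as a careful person would: the job done as asked, in the order asked, and still so for the second after the job is handed in, with the robot touching nothing.
It also fails if it takes over 45 s, if anything falls off the work surface, if the arm or the gripper's body presses on something with over 40 N, if the wrist force passes 120 N, or if a joint passes its speed limit or range.

ROBOT

A 6-joint arm with a two-finger parallel gripper is mounted at the origin on the work surface. World frame = base frame: x ahead of the robot, y to its left, z up, the work surface at z = 0. Lengths are in m, angles in rad, forces in N, time in s.
With the tool pointing down it reaches from about 0.3 to 0.875 m from the base axis. Payload 6.4 kg.
Tool frame: the origin (TCP) lies where the fingers leave the gripper's body, on its centre line; the fingertips stand 73 mm ahead of it and the grasp point (between the pads) lies 54 mm ahead of it; z points along the fingers, y is the line along which they close (so a half turn about z gives the same grasp; the last joint's range is limited). The gripper opens to 85 mm and grips with 20 to 120 N. Pads are 22 mm wide; open, the fingers measure 114 mm over their backs; the gripper's body (76 mm by 85 mm) begins 54 mm behind the grasp point. The pads swing forward as they close: fully open they stand 13 mm farther back than shut.
Start: joints at [1.001, 0.181, 1.607, -0, 1.354, -0.206], TCP at [0.205, 0.537, 0.304] pointing down, gripper open.
Joint ranges: [-2.99, 2.99], [-0.89, 2.07], [0.3, 2.58], [-1.14, 4.28], [0, 2.63], [-3.12, 3.12]. Speed limits (rad/s): [2.57, 2.57, 3.01, 3.14, 3.14, 3.14].

INTERFACE

Orientations are given as a unit quaternion [w, x, y, z].
In Python, from bench import ctrl gives the robot as it stands.
- The arm moves only by the tool carry_out, never from a script. Its argument "steps" is one flat list of numbers, 7 for each row, row after row: the shift along the tool's x, y, z in m, then the turn, a rotation vector about the tool's x, y, z in rad, then the opening, from 0 (shut) to 1 (fully open). In form: [dx, dy, dz, wx, wy, wz, claw, dx, dy, dz, wx, wy, wz, claw, ...]. A call has 1 to 20 rows; each row is the pose to reach, as a shift and turn from the pose commanded when the call began, along the tool's axes at that moment; what a row does not reach only later rows make up. A row lasts 1/10 s, in which the tool goes at most 50 mm and 8.59 degrees, less where a joint would pass 70% of its speed; a pose out of reach is approached as far as the arm can. A call with a gripper value outside its range is refused whole. The fingers move at their own pace and stop on an object; the grip force is fixed at half the most. Time passes only in rows, so rows that repeat a pose let the fingers close. It gives the time, the measured TCP pose, the force, the opening and the grip force at its end, in the units of the state.
- ctrl.get_obs(): the state, without advancing time (a new reading comes with each control period).
- ctrl.camera(name): name is "side" or "top"; returns the picture (400x640x3 uint8, red, green, blue); there is no depth.
- ctrl.camera_params(name): a dict with "vertical_fov" (degrees; the focal length in pixels is half the picture's height over the tangent of half this angle, whatever the lens; pixels are square), "cx", "cy" (the principal point, pixels), "cam_to_world" (4x4, takes a point from camera to world coordinates). Camera axes: x right, y down, z forward; pixel columns grow to the right and rows downward; lengths in m; the calibration is good to about 2 mm. A picture is of the moment at which its call begins. camera_params takes no time and is no camera call.
- ctrl.hand_in(): hands the job in; it is judged then, once.
The state is a dict: "time_s": time; "q": joint angles; "dq": joint speeds; "joint_efforts": joint torques, N m; "eef_pos": TCP position; "eef_rot": TCP orientation; "wrist_force": force on the tool from outside, world axes, zero at the start; "torque": the same for the moment, N m; "opening": opening from 0.0 (shut) to 1.0 (fully open); "grasp_force": force on a finger pad.
Only numpy, scipy, OpenCV 4.12 (cv2) and the standard library are available. Lean on these libraries where they do the work, as an engineer would, in place of code of your own. Each camera call takes 0.05 s, during which the arm holds its last target. There are 200 camera calls.

## Working session

There is one attempt and no reset: what is moved stays moved. The work goes in short steps, Python scripts to look and compute and a tool call to move; the robot and the scene stay as the last step left them, time stands still between calls to the robot, and variables do not carry over. Pictures are saved under pics/ and viewed, at most 10 in all, crops included, and the job is handed in when it is done.

Besides the shell and the picture viewer there is one more tool, called after "Emit:" by a JSON object that holds its "fn" and its "kwargs", one argument or row to a line. carry_out: Moves the arm, as the interface text tells. Its arguments: {"type":"object","properties":{"steps":{"type":"array"}},"required":["steps"]}

```bash
mkdir -p pics
python3 - <<'E'
from bench import ctrl
import cv2,numpy as np
for n in("top","side"):
    cv2.imwrite(f"pics/{n}0.png",ctrl.camera(n)[:,:,::-1]); p=ctrl.camera_params(n); print(n,p)
o=ctrl.get_obs()
for k in("time_s","eef_pos","eef_rot","wrist_force","opening"):print(k,o[k])
E
```

```text
top {'vertical_fov': 44.46983472144038, 'cx': 322.19204748061674, 'cy': 197.71392084864866, 'cam_to_world': array([[ 0.01421531, -0.98727984,  0.15835543,  0.3608735 ],
       [-0.99988184, -0.0131091 ,  0.00802802,  0.01948278],
       [-0.00585001, -0.15845084, -0.98734954,  1.07488131],
       [ 0.        ,  0.        ,  0.        ,  1.        ]])}
side {'vertical_fov': 56.58661484419364, 'cx': 322.6945993058159, 'cy': 195.28262060055073, 'cam_to_world': array([[ 0.95972966, -0.17598629,  0.21896986,  0.33721931],
       [-0.28064362, -0.56573125,  0.7753627 , -0.67854137],
       [-0.01257511, -0.80559108, -0.59233849,  0.66678408],
       [ 0.        ,  0.        ,  0.        ,  1.        ]])}
time_s 0.1
eef_pos [0.20436504 0.53705542 0.30308657]
eef_rot [-2.99215612e-04  1.80894823e-01  9.83502139e-01 -7.18168430e-04]
wrist_force [ 0.95759531 -0.33158299 -0.12458745]
opening 1.0029774650359498
```

View pics/top0.png

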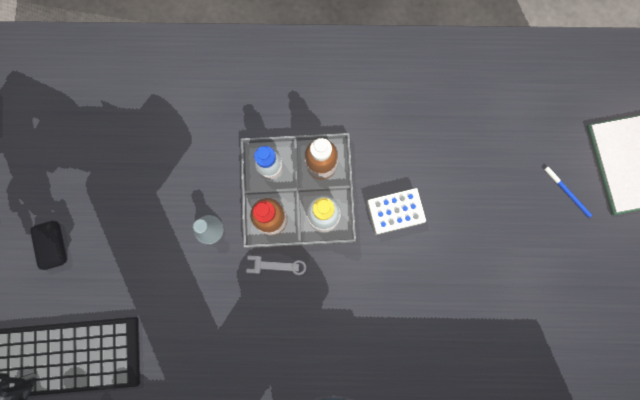

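View pics/side0.png

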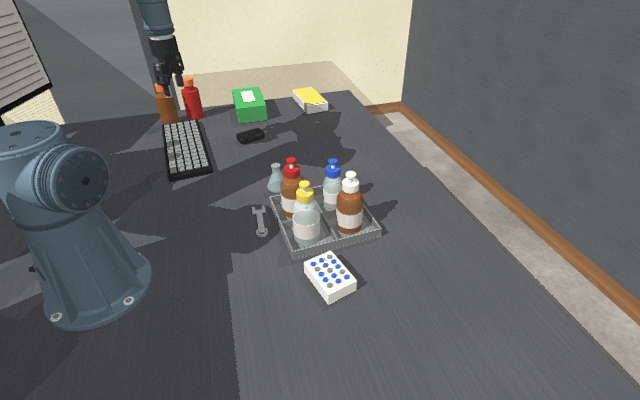

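The top view shows yellow at about (323,210), red (265,212), blue (266,156) and white (321,148). In the side view the knobs are at yellow (305,186), red (291,161), blue (333,162) and white (350,176). I'll magnify both views.

Run:
```python
import cv2,numpy as np
t=cv2.imread("pics/top0.png")[130:250,235:365]; s=cv2.imread("pics/side0.png")[150:250,260:390]
f=lambda a,k:cv2.resize(a,None,fx=k,fy=k,interpolation=cv2.INTER_NEAREST)
a=f(t,3);a=cv2.copyMakeBorder(a,0,0,0,0,0)
# knob close-ups
cs=[]
for x,y in((323,210),(265,212),(266,156),(321,148)):
    cs.append(f(cv2.imread("pics/top0.png")[y-16:y+16,x-16:x+16],6))
for x,y in((305,189),(291,164),(333,166),(350,180)):
    cs.append(f(cv2.imread("pics/side0.png")[y-16:y+16,x-16:x+16],6))
g=np.vstack([np.hstack(cs[:4]),np.hstack(cs[4:])])
cv2.imwrite("pics/z1.png",g)
```

```text
(no output)
```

View pics/z1.png

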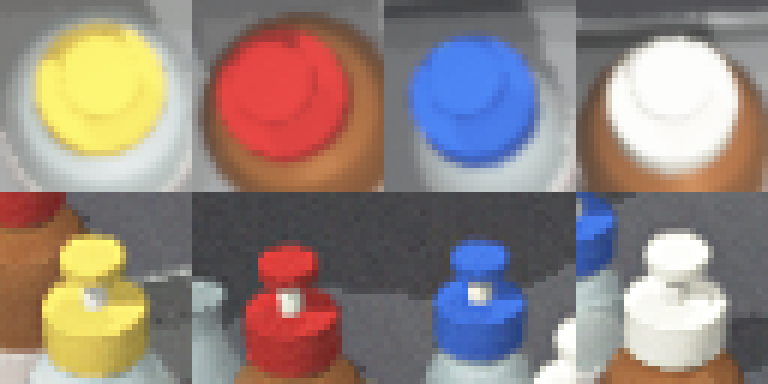

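The crops show the knob faces clearly in both views, about 14 px wide from the top and 11 px from the side. I'll triangulate them and check the heights, which should be 0.173–0.175 for yellow, red and white, and 0.148–0.150 for blue.

```bash
cat > h.py <<'E'
import numpy as np
from bench import ctrl
from scipy.spatial.transform import Rotation as R
def ray(n,u,v):
    p=ctrl.camera_params(n);T=p["cam_to_world"];f=200/np.tan(np.radians(p["vertical_fov"]/2))
    d=T[:3,:3]@[(u-p["cx"])/f,(v-p["cy"])/f,1];return T[:3,3],d/np.linalg.norm(d)
def tri(a,b):
    A=0;B=0
    for c,d in(a,b):
        P=np.eye(3)-np.outer(d,d);A=A+P;B=B+P@c
    x=np.linalg.solve(A,B);return x,[np.linalg.norm(np.cross(x-c,d))*1e3 for c,d in(a,b)]
def atz(r,z): c,d=r;return c+d*(z-c[2])/d[2]
def shift(target):  # from measured pose, world target -> tool axes
    o=ctrl.get_obs();w=np.array(o["eef_rot"]);r=R.from_quat(w[[1,2,3,0]])
    return r.inv().apply(np.array(target)-o["eef_pos"])
E
python3 - <<'E'
from h import *
np.set_printoptions(precision=4,suppress=True)
D=dict(yellow=((323.8,204.8),(304,182.5),.174),red=((262.5,207.2),(290.7,158.8),.174),blue=((263.3,152.5),(332.5,160.5),.149),white=((320.2,144.5),(350,172.8),.174))
for k,(t,s,z) in D.items():
    a,b=ray("top",*t),ray("side",*s);x,e=tri(a,b)
    print(k,x,np.round(e,1),"top@z",atz(a,z),"side@z",atz(b,z))
for k,x in dict(y=[.4,0,.3]).items(): pass
# tray corners (rim z .03)
for c in((243,138),(350,135),(354,243),(243,246)): print(atz(ray("top",*c),.03))
E
```

```text
yellow [0.4911 0.0237 0.1772] [0.5 0.5] top@z [0.492  0.0236 0.174 ] side@z [0.4916 0.0283 0.174 ]
red [0.4846 0.1371 0.1783] [0.8 0.8] top@z [0.486  0.1376 0.174 ] side@z [0.485  0.1442 0.174 ]
blue [0.5975 0.1428 0.1492] [0.6 0.6] top@z [0.597  0.1429 0.149 ] side@z [0.5983 0.1432 0.149 ]
white [0.6072 0.032  0.1764] [0.3 0.3] top@z [0.6076 0.032  0.174 ] side@z [0.6089 0.0355 0.174 ]
[0.6597 0.2048 0.03  ]
[ 0.6695 -0.0314  0.03  ]
[ 0.4316 -0.0412  0.03  ]
[0.422  0.1953 0.03  ]
```

Heights agree within about 3 mm. Next is the move to hover above yellow with the gripper shut.

Run:
```python
from h import *
np.set_printoptions(precision=4,suppress=True)
print(shift([.492,.025,.30]))
```

```text
[-0.451  -0.3762  0.0035]
```

Emit:
{"fn": "carry_out", "kwargs": {
  "steps": [-0.03, -0.025, -0.01, 0, 0, 0, 0, -0.07, -0.058, -0.01, 0, 0, 0, 0, -0.11, -0.092, -0.01, 0, 0, 0, 0, -0.15, -0.125, -0.01, 0, 0, 0, 0, -0.19, -0.158, -0.01, 0, 0, 0, 0, -0.23, -0.192, -0.01, 0, 0, 0, 0, -0.27, -0.225, -0.01, 0, 0, 0, 0, -0.31, -0.258, -0.01, 0, 0, 0, 0, -0.35, -0.292, -0.01, 0, 0, 0, 0, -0.39, -0.325, -0.005, 0, 0, 0, 0, -0.42, -0.35, 0, 0, 0, 0, 0, -0.44, -0.367, 0, 0, 0, 0, 0, -0.451, -0.376, 0, 0, 0, 0, 0, -0.451, -0.376, 0, 0, 0, 0, 0, -0.451, -0.376, 0, 0, 0, 0, 0, -0.451, -0.376, 0, 0, 0, 0, 0, -0.451, -0.376, 0, 0, 0, 0, 0]
}}

```text
time_s: 1.8
eef_pos: [0.4918, 0.0269, 0.304]
eef_rot: [0.0, 0.18, 0.984, 0.0]
wrist_force: [-0.6, 0.1, 0.8]
opening: -0.0
grasp_force: 0.0
```

Run:
```python
from h import *
import cv2
np.set_printoptions(precision=4,suppress=True)
o=ctrl.get_obs();print(o["eef_pos"],o["wrist_force"],shift([.492,.025,.304]),shift([.4855,.139,.304]))
f=lambda a,k:cv2.resize(np.ascontiguousarray(a),None,fx=k,fy=k,interpolation=cv2.INTER_CUBIC)
s=ctrl.camera("side")[:,:,::-1];t=ctrl.camera("top")[:,:,::-1]
cv2.imwrite("pics/z2.png",np.hstack([f(s[110:230,250:380],3),f(t[130:250,235:365],3)]))
```

```text
[0.4918 0.0269 0.304 ] [-0.5892  0.0937  0.8483] [-0.0009 -0.0017  0.    ] [0.0455 0.1026 0.0001]
```

View pics/z2.png

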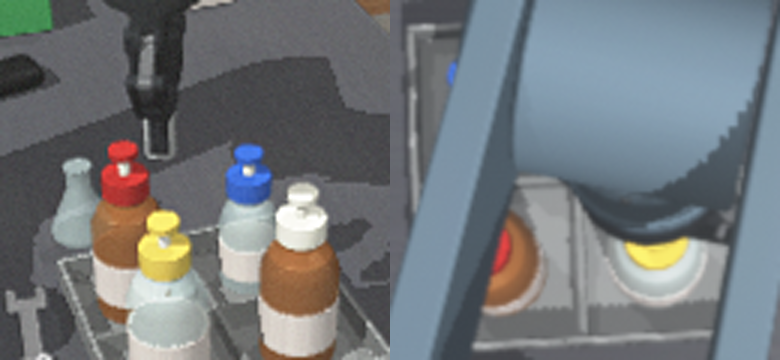

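The side view shows the shut fingertips at crop (160,152), about 55 mm above the yellow knob at (163,222) and aligned with it. I'll start the descent.

Emit:
{"fn": "carry_out", "kwargs": {
  "steps": [-0.001, -0.002, 0.02, 0, 0, 0, 0, -0.001, -0.002, 0.035, 0, 0, 0, 0, -0.001, -0.002, 0.045, 0, 0, 0, 0, -0.001, -0.002, 0.05, 0, 0, 0, 0, -0.001, -0.002, 0.052, 0, 0, 0, 0, -0.001, -0.002, 0.053, 0, 0, 0, 0, -0.001, -0.002, 0.054, 0, 0, 0, 0, -0.001, -0.002, 0.055, 0, 0, 0, 0, -0.001, -0.002, 0.056, 0, 0, 0, 0, -0.001, -0.002, 0.057, 0, 0, 0, 0, -0.001, -0.002, 0.058, 0, 0, 0, 0, -0.001, -0.002, 0.059, 0, 0, 0, 0, -0.001, -0.002, 0.06, 0, 0, 0, 0, -0.001, -0.002, 0.06, 0, 0, 0, 0, -0.001, -0.002, 0.06, 0, 0, 0, 0]
}}

```text
time_s: 3.4
eef_pos: [0.4926, 0.0233, 0.2439]
eef_rot: [0.0, 0.181, 0.983, -0.0]
wrist_force: [-0.3, -0.0, 0.6]
opening: -0.001
grasp_force: 0.5
```

Emit:
{"fn": "carry_out", "kwargs": {
  "steps": [0, 0.001, 0.001, 0, 0, 0, 0, 0, 0.001, 0.002, 0, 0, 0, 0, 0, 0.001, 0.003, 0, 0, 0, 0, 0, 0.001, 0.004, 0, 0, 0, 0]
}}

```text
time_s: 3.8
eef_pos: [0.4929, 0.0241, 0.2398]
eef_rot: [0.0, 0.181, 0.984, -0.0]
wrist_force: [-0.2, -1.2, 2.1]
opening: -0.002
grasp_force: 1.2
```

Emit:
{"fn": "carry_out", "kwargs": {
  "steps": [0, 0, 0.001, 0, 0, 0, 0, 0, 0, 0.002, 0, 0, 0, 0, 0, 0, 0.003, 0, 0, 0, 0]
}}

```text
time_s: 4.1
eef_pos: [0.4929, 0.0242, 0.2368]
eef_rot: [-0.0, 0.181, 0.983, -0.0]
wrist_force: [-0.5, -1.7, 1.8]
opening: 0.004
grasp_force: 1.2
```

Run:
```python
from h import *
import cv2
f=lambda a,k:cv2.resize(np.ascontiguousarray(a),None,fx=k,fy=k,interpolation=cv2.INTER_CUBIC)
s=ctrl.camera("side")[:,:,::-1];o=ctrl.get_obs();print(o["eef_pos"],o["wrist_force"])
cv2.imwrite("pics/z3.png",f(s[150:240,260:380],6))
```

```text
[0.49280983 0.02420784 0.23665609] [-0.48399563 -1.30318119  2.75944244]
```

View pics/z3.png

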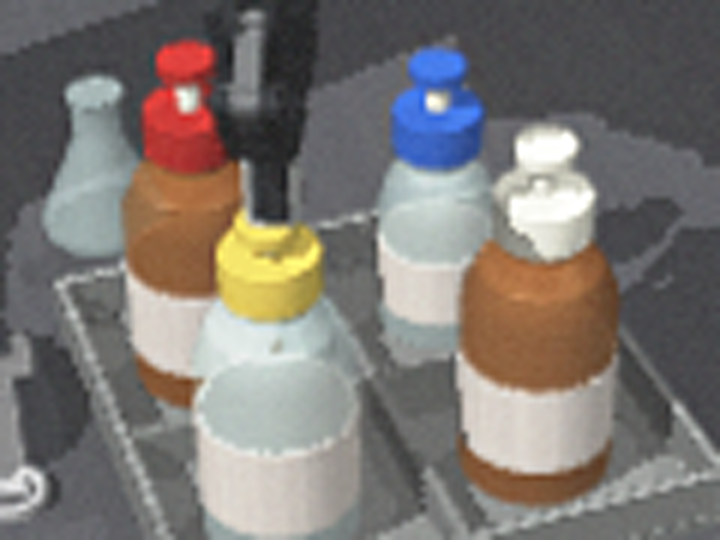

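The fingertips are on the yellow knob at crop (268,222) and it is nearly down, with the bottle upright. I'll press on until the force rises past 4.5 N.

Emit:
{"fn": "carry_out", "kwargs": {
  "steps": [0, 0, 0.001, 0, 0, 0, 0, 0, 0, 0.001, 0, 0, 0, 0]
}}

```text
time_s: 4.35
eef_pos: [0.4929, 0.0242, 0.2358]
eef_rot: [-0.0, 0.181, 0.984, -0.0]
wrist_force: [0.4, -1.3, 1.0]
opening: 0.0
grasp_force: 0.9
```

Emit:
{"fn": "carry_out", "kwargs": {
  "steps": [0, 0, 0.001, 0, 0, 0, 0, 0, 0, 0.001, 0, 0, 0, 0]
}}

```text
time_s: 4.55
eef_pos: [0.4931, 0.0241, 0.2353]
eef_rot: [0.0, 0.181, 0.984, -0.0]
wrist_force: [-0.6, -0.8, 6.2]
opening: -0.002
grasp_force: 2.9
```

Emit:
{"fn": "carry_out", "kwargs": {
  "steps": [0, 0, 0.001, 0, 0, 0, 0, 0, 0, 0.001, 0, 0, 0, 0, 0, 0, 0.001, 0, 0, 0, 0]
}}

```text
time_s: 4.85
eef_pos: [0.4933, 0.0241, 0.2347]
eef_rot: [0.001, 0.181, 0.984, -0.0]
wrist_force: [-1.3, -1.3, 7.9]
opening: 0.0
grasp_force: 3.7
```

The stop is confirmed: the force rises about 2.9 N/mm, which matches the knob spring. I'll lift and move over red.

Emit:
{"fn": "carry_out", "kwargs": {
  "steps": [0, 0, -0.003, 0, 0, 0, 0, 0, 0, -0.015, 0, 0, 0, 0, 0, 0, -0.04, 0, 0, 0, 0, 0, 0, -0.055, 0, 0, 0, 0, 0, 0, -0.06, 0, 0, 0, 0, 0.01, 0.022, -0.06, 0, 0, 0, 0, 0.024, 0.052, -0.06, 0, 0, 0, 0, 0.038, 0.083, -0.06, 0, 0, 0, 0, 0.045, 0.098, -0.06, 0, 0, 0, 0, 0.048, 0.104, -0.06, 0, 0, 0, 0, 0.048, 0.104, -0.06, 0, 0, 0, 0, 0.048, 0.104, -0.06, 0, 0, 0, 0, 0.048, 0.104, -0.06, 0, 0, 0, 0]
}}

```text
time_s: 6.15
eef_pos: [0.4851, 0.1376, 0.2938]
eef_rot: [-0.0, 0.181, 0.983, -0.0]
wrist_force: [-0.6, -0.1, 1.2]
opening: 0.002
grasp_force: 0.0
```

Run:
```python
from h import *
import cv2
np.set_printoptions(precision=4,suppress=True)
f=lambda a,k:cv2.resize(np.ascontiguousarray(a),None,fx=k,fy=k,interpolation=cv2.INTER_CUBIC)
s=ctrl.camera("side")[:,:,::-1];o=ctrl.get_obs();print(o["eef_pos"],o["wrist_force"],shift([.4855,.139,.2425]))
cv2.imwrite("pics/z4.png",f(s[130:240,260:380],5))
```

```text
[0.4852 0.1376 0.2938] [0.4553 0.5147 0.1298] [0.0002 0.0014 0.0513]
```

View pics/z4.png

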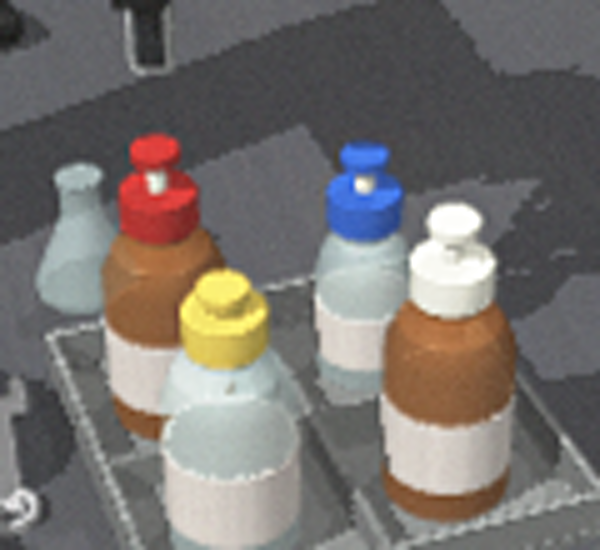

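Yellow's knob sits low on its cap at crop (224,290), with no stem gap visible, and its bottle has not moved. The fingertips at (148,65) are above the red knob at (155,150), so I'll descend on red.

Emit:
{"fn": "carry_out", "kwargs": {
  "steps": [0, 0.001, 0.015, 0, 0, 0, 0, 0, 0.001, 0.03, 0, 0, 0, 0, 0, 0.001, 0.04, 0, 0, 0, 0, 0, 0.001, 0.044, 0, 0, 0, 0, 0, 0.001, 0.046, 0, 0, 0, 0, 0, 0.001, 0.047, 0, 0, 0, 0, 0, 0.001, 0.048, 0, 0, 0, 0, 0, 0.001, 0.049, 0, 0, 0, 0, 0, 0.001, 0.05, 0, 0, 0, 0, 0, 0.001, 0.051, 0, 0, 0, 0, 0, 0.001, 0.052, 0, 0, 0, 0, 0, 0.001, 0.053, 0, 0, 0, 0, 0, 0.001, 0.054, 0, 0, 0, 0, 0, 0.001, 0.055, 0, 0, 0, 0, 0, 0.001, 0.056, 0, 0, 0, 0]
}}

```text
time_s: 7.7
eef_pos: [0.4854, 0.1394, 0.2378]
eef_rot: [0.0, 0.181, 0.984, -0.0]
wrist_force: [-0.8, -0.6, 2.3]
opening: 0.002
grasp_force: 1.2
```

Emit:
{"fn": "carry_out", "kwargs": {
  "steps": [0, 0, 0.001, 0, 0, 0, 0, 0, 0, 0.002, 0, 0, 0, 0, 0, 0, 0.002, 0, 0, 0, 0]
}}

```text
time_s: 8.0
eef_pos: [0.4853, 0.1395, 0.2357]
eef_rot: [-0.0, 0.181, 0.983, 0.0]
wrist_force: [-0.1, -0.8, -0.2]
opening: -0.001
grasp_force: 0.5
```

Emit:
{"fn": "carry_out", "kwargs": {
  "steps": [0, 0, 0.001, 0, 0, 0, 0, 0, 0, 0.001, 0, 0, 0, 0]
}}

```text
time_s: 8.2
eef_pos: [0.4855, 0.1395, 0.2352]
eef_rot: [0.0, 0.181, 0.984, 0.0]
wrist_force: [-1.2, -0.5, 6.8]
opening: 0.005
grasp_force: 2.8
```

Emit:
{"fn": "carry_out", "kwargs": {
  "steps": [0, 0, 0.001, 0, 0, 0, 0, 0, 0, 0.001, 0, 0, 0, 0, 0, 0, 0.001, 0, 0, 0, 0]
}}

```text
time_s: 8.5
eef_pos: [0.4856, 0.1396, 0.2347]
eef_rot: [0.0, 0.181, 0.984, 0.0]
wrist_force: [-1.3, -0.1, 7.5]
opening: -0.0
grasp_force: 3.7
```

Red reached its stop with the same signature. I'll lift and move over blue.

Emit:
{"fn": "carry_out", "kwargs": {
  "steps": [0, 0, -0.003, 0, 0, 0, 0, 0, 0, -0.015, 0, 0, 0, 0, 0, 0, -0.04, 0, 0, 0, 0, 0, 0, -0.055, 0, 0, 0, 0, 0, 0, -0.06, 0, 0, 0, 0, -0.022, 0.009, -0.06, 0, 0, 0, 0, -0.052, 0.022, -0.06, 0, 0, 0, 0, -0.082, 0.034, -0.06, 0, 0, 0, 0, -0.097, 0.04, -0.06, 0, 0, 0, 0, -0.103, 0.043, -0.06, 0, 0, 0, 0, -0.103, 0.043, -0.06, 0, 0, 0, 0, -0.103, 0.043, -0.06, 0, 0, 0, 0, -0.103, 0.043, -0.06, 0, 0, 0, 0]
}}

```text
time_s: 9.8
eef_pos: [0.5961, 0.1431, 0.2939]
eef_rot: [-0.0, 0.181, 0.984, -0.0]
wrist_force: [0.7, -0.6, -0.0]
opening: -0.001
grasp_force: 0.0
```

Run:
```python
from h import *
import cv2
np.set_printoptions(precision=4,suppress=True)
f=lambda a,k:cv2.resize(np.ascontiguousarray(a),None,fx=k,fy=k,interpolation=cv2.INTER_CUBIC)
s=ctrl.camera("side")[:,:,::-1];o=ctrl.get_obs();print(o["eef_pos"],o["wrist_force"],shift([.5975,.143,.2105]))
cv2.imwrite("pics/z5.png",f(s[110:240,260:380],4))
```

```text
[0.5962 0.1431 0.294 ] [ 0.2059 -0.1748 -0.2656] [-0.0013  0.0004  0.0835]
```

View pics/z5.png

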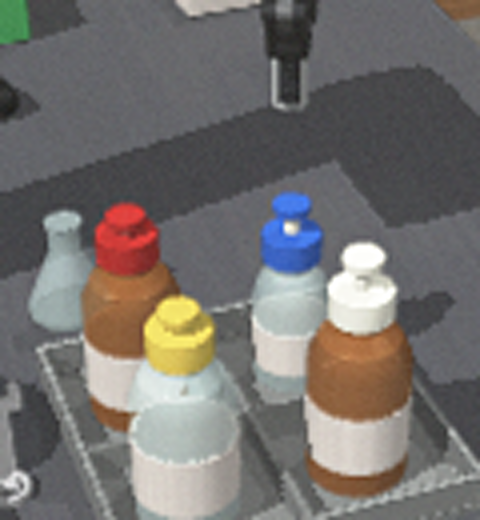

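Red and yellow both show knobs low on their caps. The fingertips at crop (289,105) are above the blue knob at (291,203), so I'll descend.

Emit:
{"fn": "carry_out", "kwargs": {
  "steps": [-0.001, 0, 0.015, 0, 0, 0, 0, -0.001, 0, 0.035, 0, 0, 0, 0, -0.001, 0, 0.055, 0, 0, 0, 0, -0.001, 0, 0.064, 0, 0, 0, 0, -0.001, 0, 0.069, 0, 0, 0, 0, -0.001, 0, 0.071, 0, 0, 0, 0, -0.001, 0, 0.072, 0, 0, 0, 0, -0.001, 0, 0.073, 0, 0, 0, 0, -0.001, 0, 0.074, 0, 0, 0, 0, -0.001, 0, 0.075, 0, 0, 0, 0, -0.001, 0, 0.076, 0, 0, 0, 0, -0.001, 0, 0.077, 0, 0, 0, 0, -0.001, 0, 0.078, 0, 0, 0, 0, -0.001, 0, 0.079, 0, 0, 0, 0, -0.001, 0, 0.08, 0, 0, 0, 0, -0.001, 0, 0.081, 0, 0, 0, 0, -0.001, 0, 0.082, 0, 0, 0, 0]
}}

```text
time_s: 11.55
eef_pos: [0.5979, 0.1426, 0.2118]
eef_rot: [0.0, 0.181, 0.983, 0.0]
wrist_force: [0.6, 0.7, 2.4]
opening: -0.001
grasp_force: 1.2
```

Emit:
{"fn": "carry_out", "kwargs": {
  "steps": [0, 0, 0.001, 0, 0, 0, 0, 0, 0, 0.002, 0, 0, 0, 0]
}}

```text
time_s: 11.75
eef_pos: [0.5982, 0.1426, 0.2102]
eef_rot: [0.001, 0.181, 0.984, 0.0]
wrist_force: [0.5, 0.4, 4.3]
opening: 0.0
grasp_force: 2.8
```

Emit:
{"fn": "carry_out", "kwargs": {
  "steps": [0, 0, 0.001, 0, 0, 0, 0, 0, 0, 0.001, 0, 0, 0, 0]
}}

```text
time_s: 11.95
eef_pos: [0.5983, 0.1427, 0.2097]
eef_rot: [0.001, 0.181, 0.984, 0.0]
wrist_force: [-0.8, -0.2, 7.3]
opening: 0.002
grasp_force: 3.6
```

Emit:
{"fn": "carry_out", "kwargs": {
  "steps": [0, 0, -0.003, 0, 0, 0, 0, 0, 0, -0.015, 0, 0, 0, 0, 0, 0, -0.045, 0, 0, 0, 0, 0, 0, -0.08, 0, 0, 0, 0, 0, 0, -0.11, 0, 0, 0, 0, 0, 0, -0.125, 0, 0, 0, 0, 0, 0, -0.13, 0, 0, 0, 0, 0, 0, -0.13, 0, 0, 0, 0, 0, 0, -0.13, 0, 0, 0, 0, 0, 0, -0.13, 0, 0, 0, 0]
}}

```text
time_s: 12.95
eef_pos: [0.5972, 0.1426, 0.3368]
eef_rot: [-0.002, 0.181, 0.984, -0.0]
wrist_force: [-0.3, -1.0, -0.1]
opening: -0.002
grasp_force: 0.0
```

Run:
```python
from h import *
import cv2
f=lambda a,k:cv2.resize(np.ascontiguousarray(a),None,fx=k,fy=k,interpolation=cv2.INTER_CUBIC)
s=np.ascontiguousarray(ctrl.camera("side")[:,:,::-1]);print(ctrl.get_obs()["eef_pos"])
a=cv2.imread("pics/side0.png")
cv2.imwrite("pics/z6.png",np.hstack([f(x[145:305,245:385],2.8) for x in(a,s)]))
```

```text
[0.59732978 0.14256081 0.3371164 ]
```

View pics/z6.png

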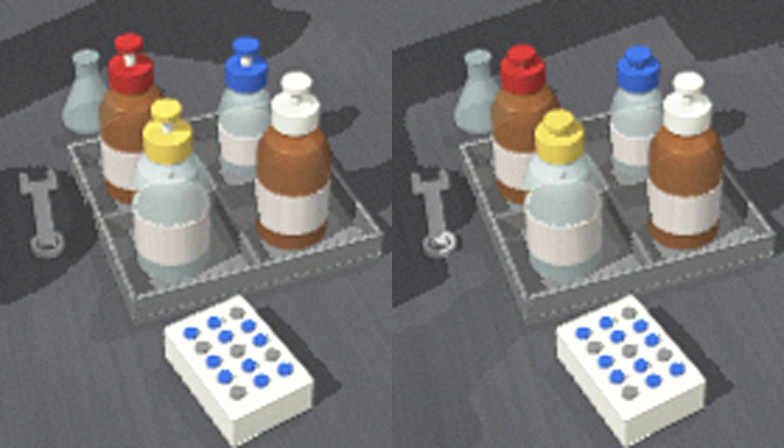

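The before/after pair shows the yellow, red and blue knobs down at about (560,120), (522,55) and (640,55). The white knob is still up at (688,85), and every bottle and bystander is where it was.

```bash
python3 -c "
from bench import ctrl
print(ctrl.hand_in())"
```

```text
the job is handed in; nothing more can be done
None
```

I pressed the yellow, red and blue plugs fully home in that order, left the white plug out with nothing else visibly moved, and handed the job in at about 13 s.

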